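# Seat the guide plate on the engraving jig's pins

### The arm

A 6-joint arm with a two-finger parallel gripper is mounted at the origin on the work surface. World frame = base frame: x ahead of the robot, y to its left, z up, the work surface at z = 0. Lengths are in mm, angles in rad, forces in N, time in s.
With the tool pointing down it reaches from about 275 to 775 mm from the base axis. Payload 14.6 kg.
Tool frame: the origin (TCP) lies at the very end of the fingers, on their centre line; the grasp point (between the pads) lies 19 mm behind it; z points along the fingers, y is the direction in which the jaws open and shut (so a half turn about z gives the same grasp; the last joint's range is limited). The gripper opens to 85 mm and grips with 20 to 120 N. Pads are 22 mm wide; open, the fingers measure 114 mm over their backs; the gripper's body (76 mm by 85 mm) begins 54 mm behind the grasp point. The pads swing forward as they close: fully open they stand 13 mm farther back than shut.
Start: joints at [-1.345, 0.263, -0.048, 1.259, 0, 1.415], TCP at [195.117, -487.399, 231.278] pointing down, gripper open.
Joint ranges: [-2.65, 2.65], [-0.89, 1.7], [-1.18, 1.37], [-2.13, 2.11], [-1.35, 1.29], [-3.14, 3.14]. Speed limits (rad/s): [1.89, 1.89, 2.57, 2.79, 3.14, 3.14].

### API

Orientations are given as a rotation vector (axis times angle).
In Python, from rig import get_state, capture, close_job gives the robot as it stands.
- The arm moves only by the tool send_rows, never from a script. Its argument "series" is a list of rows, each an object of numbers: "grip": the opening, from 0 (shut) to 1 (fully open); "tx", "ty", "tz": the shift along the world's x, y, z in mm; "ax", "ay", "az": the turn, a rotation vector about the world's x, y, z in degrees. A call has 1 to 5 rows; each row is the pose to reach, as a shift and turn from the pose measured when the call began; what a row does not reach only later rows make up. A row lasts 1/10 s, in which the tool goes at most 50 mm and 8.59 degrees, less where a joint would pass 70% of its speed; a pose out of reach is approached as far as the arm can. A call with a gripper value outside its range is refused whole. The fingers move at their own pace and stop on an object; the grip force is fixed at half the most. Time passes only in rows, so rows that repeat a pose let the fingers close. It gives the time, the measured TCP pose, the force and the opening at its end, in the units of the state.
- get_state(): the state, without advancing time (a new reading comes with each control period).
- capture(name): name is "scene" or "top" or "wrist"; returns a dict with "frame" (420x560x3 uint8, red, green, blue), "K" (3x3 intrinsics, pixels), "R" (3x3) and "t" (3): a world point X has camera coordinates R X + t; the wrist camera has in their place "hand_eye" (4x4, takes a point from camera to tool coordinates, whose origin is the TCP and whose axes are the flange's). Camera axes: x right, y down, z forward; pixel columns grow to the right and rows downward; lengths in mm; the calibration is good to about 2 mm. A picture is of the moment at which its call begins: read the wrist's pose just before it. There is no depth.
- close_job(): hands the job in, once; it reports no verdict.
The state is a dict: "time_s": time; "joint_pos": joint angles; "joint_vel": joint speeds; "tau": joint torques, N m; "tool_pos": TCP position; "ee_rot": TCP orientation; "wrist_force": force on the tool from outside, world axes, zero at the start; "ft_torque": the same for the moment, N m; "grip_width": opening from 0.0 (shut) to 1.0 (fully open).
Only numpy, scipy, OpenCV 4.12 (cv2) and the standard library are available. Lean on these libraries where they do the work, as an engineer would, in place of code of your own. Each camera call takes 0.05 s, during which the arm holds its last target.

### The job

Close the engraving jig so the brass blanks under it can be worked: with your fingertips, gently nudge the loose aluminium guide plate across the bed until its two near holes drop over the two locating pins and it sits flat on the steel all round, pressing it down if it hangs on the pins. Only push it: do not grip it or pick it up, and leave the other things on the bench where they are.

Things in the scene. Friction and masses are not known exactly. Their poses are not given: they have to be found in the camera images.
- jig_base: bed of an engraving jig: dark steel slab 180 (x) x 250 (y) x 20 mm screwed to the bench, three brass blanks let in flush. Origin under its centre; top face 20 mm above the bench; x points away from the robot (turned up to 16 degrees), y to the robot's left. Two steel locating pins stand on it
- left_pin (a point): foot of the left locating pin, on the bed's top face, 50 mm nearer the robot than the bed's centre and 60 mm to the left. Both pins: 12 mm diameter for the first 5 mm, then a bullet nose with a rounded tip 12 mm above the bed
- right_pin (a point): foot of the right locating pin, the same but 60 mm to the right; the pins are 120 mm apart
- guide_plate: loose aluminium guide plate, 130 (x) x 200 (y) x 8 mm, about 0.45 kg; origin at the centre of its underside, axes as for the bed. Three windows 30 x 44 mm in its far half, centred 24 mm beyond its centre, at 0 and 62 mm left and right. Home: flat, centred on the bed, 25 mm of bed showing on all sides, brass blanks under the windows, pin noses 4 mm proud of its top
- plate_centre (a point): centre of the guide plate, half-way through its thickness. At the start the plate lies skew, its far edge on the bed, its near part propped on the pin tips (near edge some 17 mm up). It must go 18 to 30 mm away from the robot, up to 26 mm left or right, and turn up to 7 degrees. It slides under a push of 1 to 4 N, and a push near one end turns it about the other
- round_hole (a point): centre of the plate's left hole at the underside: round, 15 mm, through; 50 mm nearer the robot than the plate's centre, 60 mm to the left (15 mm from the near edge). Belongs on the left pin
- slot_hole (a point): centre of the plate's right hole at the underside: a rectangular slot 15 mm (x) by 23 mm (y), through; 50 mm nearer the robot than the plate's centre, 60 mm to the right. Belongs on the right pin
- rotary_tool: cordless rotary engraving tool lying on the bench, 205 mm long, 42 mm wide, 40 mm high; origin under its middle, x axis along it towards the bit
- burr_stand: wooden block 50 x 100 x 25 mm with ten small burrs standing in it, 53 mm high over all; origin under its centre
- blank_tray: open black tray 85 x 120 x 22 mm with brass blanks; origin under its centre
- file: flat file with wooden handle, 255 mm long, 24 mm wide, 22 mm high; origin under its middle, x axis towards the tip
- rivet_jar: glass jar with steel cap, 60 mm across, 62 mm high; origin under its centre
- safety_glasses: clear safety glasses standing on the bench, 140 mm wide (y), 139 mm deep (x), 47 mm high; origin under the middle of the lenses, temples towards +x
- bench_brush: wooden hand brush lying on its side, 200 mm long, 18 mm high; origin under its middle, x axis towards the bristles
Not all that is in view belongs to the job. What is shaped like the guide_plate but black is not meant.

How it is judged (in metres and radians):
At the end, for the whole second after the job is handed in: The plate lies flat on the bed (underside at both holes within about 2 mm of the steel, tilt under 0.02 rad) with the round hole within 3 mm of the left pin's axis and the slot within 6 mm of the right pin's, and is at rest (horizontal distance between round_hole and left_pin below 0.003 m and horizontal distance between slot_hole and right_pin below 0.006 m and z of each of round_hole, slot_hole in the frame of jig_base below 0.0222 m and z of plate_centre in the frame of jig_base below 0.0262 m and angle between plate_centre's own z axis and vertical below 0.02 rad and linear speed of guide_plate below 0.01 m/s); the robot touches nothing.
It fails at once if the guide plate is lifted clear or tipped up (its centre more than 20 mm above where it lies when home, or tilted over 20 degrees) (z of plate_centre in the frame of jig_base above 0.044 m or angle between plate_centre's own z axis and vertical above 0.35 rad).
It fails at once if the guide plate is gripped or forced (over 30 N between it and the fingers) (contact force between the fingers and guide_plate above 30 N).
It fails at once if another thing on the bench is moved by more than 25 mm (distance of any of rotary_tool, burr_stand, blank_tray, file, rivet_jar, safety_glasses, bench_brush from where it was at the start of the episode above 0.025 m).
It also fails if it takes over 72 s, if anything falls off the work surface, if the arm or the gripper's body presses on something with over 40 N, if the wrist force passes 120 N, or if a joint passes its speed limit or range.

## Working session

There is one attempt and no reset: what is moved stays moved. The work goes in short steps, Python scripts to look and compute and a tool call to move; the robot and the scene stay as the last step left them, time stands still between calls to the robot, and variables do not carry over. Pictures are saved under pics/ and viewed, and the job is handed in when it is done.

Besides the shell and the picture viewer there is one more tool, called after "Request:" in YAML: its name, and indented under it one key for each argument. send_rows: Moves the arm, as the interface text tells. Its arguments: {"type":"object","properties":{"series":{"type":"array"}},"required":["series"]}

```bash
ls; mkdir -p pics; python3 - <<'E'
from rig import get_state, capture
import cv2,numpy as np
s=get_state()
for k,v in s.items(): print(k,np.round(v,3))
for n in ("scene","top"):
    c=capture(n); cv2.imwrite(f"pics/{n}0.png",c["frame"][:,:,::-1]); print(n,np.round(c["K"],1).tolist(),np.round(c["R"],4).tolist(),np.round(c["t"],1))
    np.savez(f"{n}0.npz",**c)
E
```

```text
pics
time_s 0.0
joint_pos [-1.345  0.264 -0.049  1.259 -0.     1.416]
joint_vel [-0.001  0.002 -0.001 -0.001  0.    -0.   ]
tau [ 6.0000e-03 -6.3761e+01  3.8457e+01  1.4000e-02  0.0000e+00 -0.0000e+00]
tool_pos [ 195.059 -487.124  230.824]
ee_rot [-3.084 -0.594  0.   ]
wrist_force [-0.075 -0.405  0.761]
ft_torque [ 0.039  0.031 -0.03 ]
grip_width 0.996
scene [[427.0, 0.0, 275.9], [0.0, 427.0, 205.7], [0.0, 0.0, 1.0]] [[-0.8583, 0.5131, -0.0046], [0.392, 0.6499, -0.6511], [-0.3311, -0.5607, -0.759]] [ 459.6 -191.7 1385.7]
top [[465.9, 0.0, 278.0], [0.0, 465.9, 203.9], [0.0, 0.0, 1.0]] [[0.0234, -0.9996, 0.0166], [-0.9945, -0.025, -0.1013], [0.1017, -0.0141, -0.9947]] [  -2.9  566.4 1336.1]
```

View pics/scene0.png

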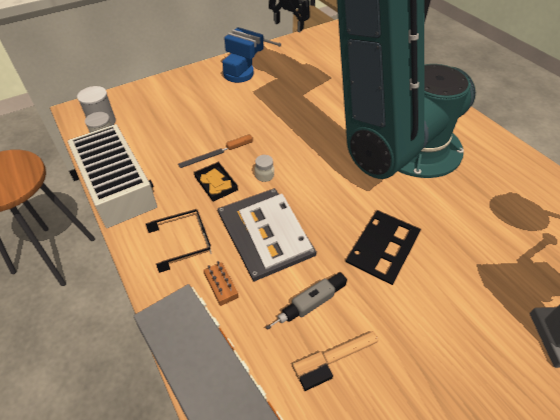

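View pics/top0.png

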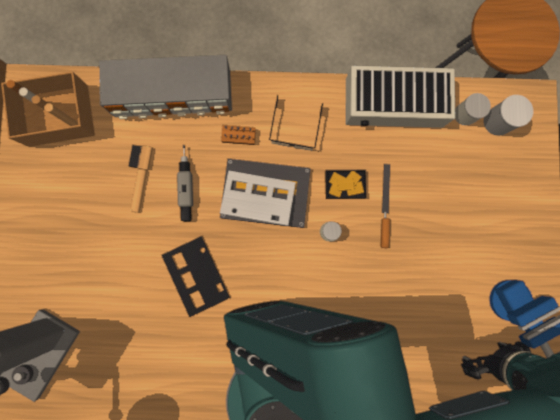

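The scene view shows the dark bed with the light aluminium plate on it near (265,232). The top view shows it at (260,195). The black lookalike is at (385,246) in scene and (196,276) in top, and it's lying on the bench. I'll take a close crop of the choice.

```bash
python3 - <<'E'
import cv2
a=cv2.imread("pics/top0.png")[145:240,205:330]; cv2.imwrite("pics/topc.png",cv2.resize(a,None,fx=6,fy=6,interpolation=cv2.INTER_CUBIC))
a=cv2.imread("pics/scene0.png")[180:285,205:330]; cv2.imwrite("pics/scc.png",cv2.resize(a,None,fx=5.6,fy=5.6,interpolation=cv2.INTER_CUBIC))
E
```

```text
(no output)
```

View pics/topc.png

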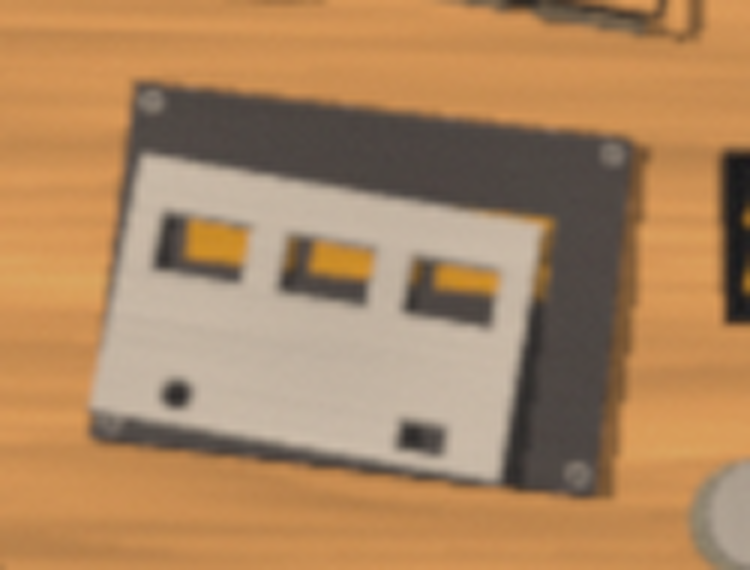

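View pics/scc.png

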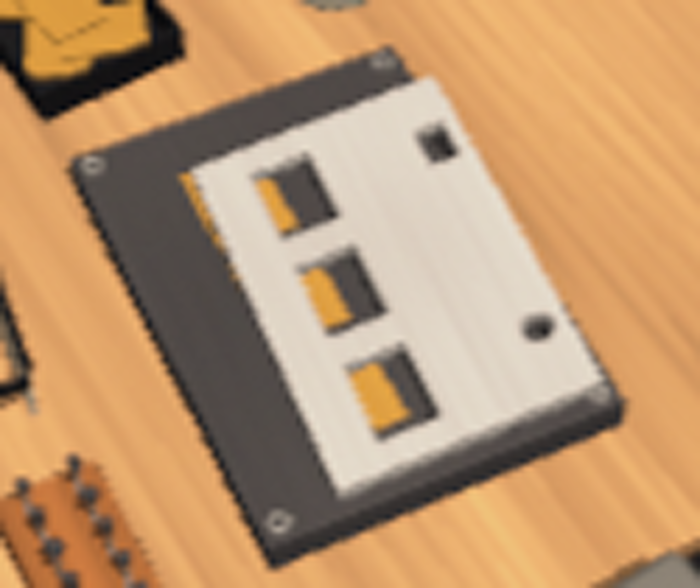

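Confirmed: the light plate lies skew on the dark bed, with the round hole at crop (176,393) and the slot at (421,437). It sits too near the robot and too far left, and is turned clockwise. Next I'll measure it coarsely.

```bash
cat > h.py <<'E'
import numpy as np,cv2
from scipy.spatial.transform import Rotation as Ro
def camRt(c,s=None):
    if "hand_eye" in c:
        T=np.eye(4);T[:3,:3]=Ro.from_rotvec(s["ee_rot"]).as_matrix();T[:3,3]=s["tool_pos"]
        W=T@np.array(c["hand_eye"]);R=W[:3,:3].T;return R,-R@W[:3,3]
    return np.array(c["R"]),np.array(c["t"])
def ray(K,R,t,px,z):
    px=np.atleast_2d(px).astype(float)
    d=(np.linalg.inv(K)@np.c_[px,np.ones(len(px))].T).T@R
    o=-R.T@t; z=np.broadcast_to(z,(len(px),))
    return o+d*((z-o[2])/d[:,2])[:,None]
def proj(K,R,t,X):
    p=(K@(R@np.atleast_2d(X).T+t[:,None])).T; return p[:,:2]/p[:,2:]
E
python3 - <<'E'
from h import *
for n,roi in (("top",(205,145,330,240)),):
    c=dict(np.load(n+"0.npz"));R,t=camRt(c);K=c["K"]
    x0,y0,x1,y1=roi
    f=c["frame"][y0:y1,x0:x1]; hsv=cv2.cvtColor(f,cv2.COLOR_RGB2HSV)
    S,V=hsv[...,1],hsv[...,2]
    pl=((S<70)&(V>140)).astype(np.uint8); bed=((S<110)).astype(np.uint8)
    for nm,m,z in (("plate",pl,30),("bed",bed,20)):
        cs,_=cv2.findContours(m,cv2.RETR_CCOMP,cv2.CHAIN_APPROX_NONE)
        for k in sorted(cs,key=cv2.contourArea)[::-1][:6]:
            if cv2.contourArea(k)<8: continue
            r=cv2.minAreaRect(k); b=cv2.boxPoints(r)+[x0,y0]
            X=ray(K,R,t,b,z)[:,:2]; print(nm,cv2.contourArea(k),np.round(np.mean(b,0),1),np.round(X.mean(0)),"corners",np.round(X).tolist(), "sides",np.round(np.linalg.norm(np.diff(X,axis=0),axis=1),0))
E
```

```text
plate 2897.5 [257.3 197.5] [584.  72.] corners [[535.0, 181.0], [663.0, 163.0], [632.0, -38.0], [504.0, -18.0]] sides [130. 203. 130.]
plate 170.0 [259.3 189.6] [607.  67.] corners [[594.0, 95.0], [628.0, 89.0], [619.0, 39.0], [586.0, 45.0]] sides [34. 51. 34.]
plate 169.5 [280.  193.3] [598.   6.] corners [[584.0, 34.0], [618.0, 29.0], [611.0, -22.0], [577.0, -18.0]] sides [35. 52. 35.]
plate 168.5 [238.4 185.8] [617. 128.] corners [[604.0, 156.0], [638.0, 150.0], [629.0, 100.0], [595.0, 106.0]] sides [34. 51. 34.]
plate 95.5 [325.  230.5] [ 492. -128.] corners [[516.0, -116.0], [517.0, -139.0], [467.0, -140.0], [467.0, -117.0]] sides [23. 50. 23.]
plate 49.5 [274.7 217.6] [526.  19.] corners [[519.0, 35.0], [538.0, 31.0], [532.0, 4.0], [513.0, 8.0]] sides [19. 28. 19.]
bed 4915.5 [264.7 192.9] [599.  51.] corners [[521.0, 183.0], [700.0, 170.0], [677.0, -84.0], [499.0, -67.0]] sides [179. 254. 179.]
bed 126.5 [324.5 230.5] [ 492. -128.] corners [[517.0, -114.0], [517.0, -141.0], [467.0, -141.0], [467.0, -115.0]] sides [27. 50. 26.]
bed 86.5 [240.3 185.2] [620. 124.] corners [[609.0, 143.0], [635.0, 140.0], [631.0, 104.0], [605.0, 107.0]] sides [26. 36. 26.]
bed 75.0 [261.  188.3] [612.  62.] corners [[603.0, 82.0], [626.0, 78.0], [621.0, 42.0], [598.0, 45.0]] sides [23. 36. 23.]
bed 64.0 [282.  191.2] [605.  -0.] corners [[597.0, 19.0], [616.0, 17.0], [613.0, -19.0], [594.0, -17.0]] sides [19. 37. 19.]
bed 60.0 [327.5 184. ] [ 630. -135.] corners [[669.0, -130.0], [669.0, -139.0], [591.0, -140.0], [591.0, -131.0]] sides [ 9. 78.  9.]
```

```bash
python3 - <<'E'
from h import *
from rig import *
s=get_state();c=capture("wrist");print(np.round(c["hand_eye"],3).tolist(),c["K"].tolist())
cv2.imwrite("pics/w0.png",c["frame"][:,:,::-1])
E
```

```text
[[0.0, -0.948, -0.318, 81.685], [1.0, 0.0, 0.0, 0.017], [-0.0, -0.318, 0.948, -142.165], [0.0, 0.0, 0.0, 1.0]] [[292.5783324184882, 0.0, 282.0500192575588], [0.0, 292.5783324184882, 206.28224582948891], [0.0, 0.0, 1.0]]
```

View pics/w0.png

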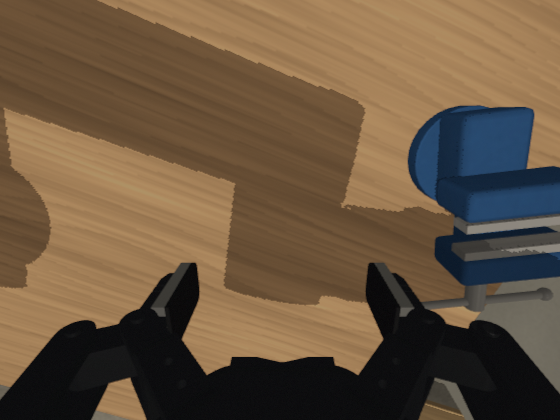

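Request:
send_rows:
  series:
    - {"tx":15,"ty":28,"tz":0,"az":8,"grip":1}
    - {"tx":33,"ty":55,"az":16,"grip":1}
    - {"tx":51,"ty":83,"az":24,"grip":1}
    - {"tx":70,"ty":110,"az":32,"grip":1}
    - {"tx":90,"ty":137,"az":40,"grip":1}

```text
schema error: expected keys grip, tx, ty, tz, ax, ay, az
```

Request:
send_rows:
  series:
    - {"tx":18,"ty":28,"tz":0,"az":8,"grip":1}
    - {"tx":36,"ty":55,"az":16,"grip":1}
    - {"tx":54,"ty":83,"az":24,"grip":1}
    - {"tx":72,"ty":110,"az":32,"grip":1}
    - {"tx":90,"ty":137,"az":40,"grip":1}

```text
schema error: expected keys grip, tx, ty, tz, ax, ay, az
```

Request:
send_rows:
  series:
    - {"tx":18,"ty":28,"tz":0,"az":8,"grip":1}
    - {"tx":36,"ty":55,"az":16,"grip":1}
    - {"tx":54,"ty":83,"az":24,"grip":1}
    - {"tx":72,"ty":110,"az":32,"grip":1}
    - {"tx":90,"ty":137,"az":40,"grip":1}

```text
schema error: expected keys grip, tx, ty, tz, ax, ay, az
```

Request:
send_rows:
  series:
    - {"grip":1,"tx":18,"ty":28,"tz":0,"ax":0,"ay":0,"az":8}
    - {"grip":1,"tx":36,"ty":55,"tz":0,"ax":0,"ay":0,"az":16}
    - {"grip":1,"tx":54,"ty":83,"tz":0,"ax":0,"ay":0,"az":24}
    - {"grip":1,"tx":72,"ty":110,"tz":0,"ax":0,"ay":0,"az":32}
    - {"grip":1,"tx":90,"ty":137,"tz":0,"ax":0,"ay":0,"az":40}

```text
time_s: 0.65
tool_pos: [285.5, -348.9, 230.8]
ee_rot: [-2.69, -1.621, 0.0]
wrist_force: [0.7, -0.0, 0.2]
grip_width: 1.002
```

Request:
send_rows:
  series:
    - {"grip":1,"tx":18,"ty":28,"tz":0,"ax":0,"ay":0,"az":8}
    - {"grip":1,"tx":36,"ty":55,"tz":0,"ax":0,"ay":0,"az":16}
    - {"grip":1,"tx":54,"ty":83,"tz":0,"ax":0,"ay":0,"az":24}
    - {"grip":1,"tx":72,"ty":110,"tz":0,"ax":0,"ay":0,"az":32}
    - {"grip":1,"tx":90,"ty":137,"tz":0,"ax":0,"ay":0,"az":40}

```text
time_s: 1.15
tool_pos: [376.0, -210.7, 230.8]
ee_rot: [-1.967, -2.449, 0.001]
wrist_force: [0.4, -0.8, 0.4]
grip_width: 0.998
```

Request:
send_rows:
  series:
    - {"grip":1,"tx":18,"ty":28,"tz":0,"ax":0,"ay":0,"az":8}
    - {"grip":1,"tx":36,"ty":55,"tz":0,"ax":0,"ay":0,"az":16}
    - {"grip":1,"tx":54,"ty":83,"tz":0,"ax":0,"ay":0,"az":24}
    - {"grip":1,"tx":72,"ty":110,"tz":0,"ax":0,"ay":0,"az":32}
    - {"grip":1,"tx":90,"ty":137,"tz":0,"ax":0,"ay":0,"az":40}

```text
time_s: 1.65
tool_pos: [466.5, -72.3, 230.7]
ee_rot: [-1.002, -2.977, 0.001]
wrist_force: [1.5, -0.0, -0.4]
grip_width: 1.002
```

Request:
send_rows:
  series:
    - {"grip":1,"tx":18,"ty":26,"tz":0,"ax":0,"ay":0,"az":8}
    - {"grip":1,"tx":36,"ty":52,"tz":0,"ax":0,"ay":0,"az":16}
    - {"grip":1,"tx":54,"ty":78,"tz":0,"ax":0,"ay":0,"az":24}
    - {"grip":1,"tx":74,"ty":105,"tz":0,"ax":0,"ay":0,"az":32}
    - {"grip":1,"tx":93,"ty":127,"tz":0,"ax":0,"ay":0,"az":32}

```text
time_s: 2.15
tool_pos: [560.0, 56.3, 230.5]
ee_rot: [-0.134, -3.138, 0.002]
wrist_force: [-0.3, 0.2, 0.2]
grip_width: 0.999
```

```bash
python3 - <<'E'
from h import *
from rig import *
s=get_state();c=capture("wrist");print(np.round(s["tool_pos"],1),np.round(s["ee_rot"],3),np.round(s["joint_pos"],2),np.round(s["joint_vel"],3))
cv2.imwrite("pics/w1.png",c["frame"][:,:,::-1]);np.savez("w1.npz",tool_pos=s["tool_pos"],ee_rot=s["ee_rot"],**c)
E
```

```text
[560.   56.3 230.5] [-1.340e-01 -3.138e+00  2.000e-03] [-0.04  0.33  0.05  1.29 -0.    0.04] [ 0.414  0.362  0.538  0.174 -0.001  0.539]
```

View pics/w1.png

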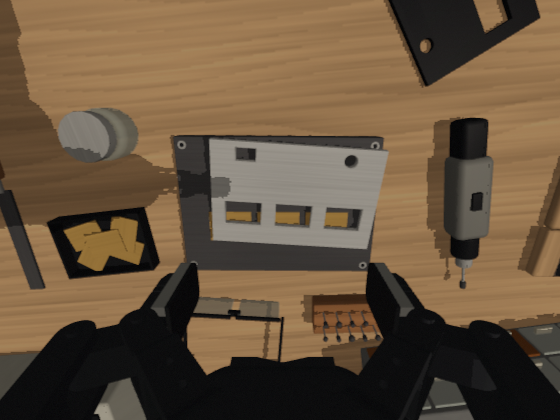

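Request:
send_rows:
  series:
    - {"grip":1,"tx":0,"ty":0,"tz":0,"ax":0,"ay":0,"az":0}
    - {"grip":1,"tx":0,"ty":0,"tz":0,"ax":0,"ay":0,"az":0}

```text
time_s: 2.4
tool_pos: [561.8, 58.5, 229.5]
ee_rot: [-0.137, -3.137, -0.0]
wrist_force: [0.9, -0.2, -1.1]
grip_width: 1.005
```

```bash
python3 - <<'E'
from h import *
from rig import *
s=get_state();c=capture("wrist");print(np.round(s["tool_pos"],1),np.round(s["ee_rot"],3),np.round(s["joint_pos"],2),np.round(s["joint_vel"],3))
cv2.imwrite("pics/w2.png",c["frame"][:,:,::-1]);np.savez("w2.npz",tool_pos=s["tool_pos"],ee_rot=s["ee_rot"],**c)
K=c["K"];R,t=camRt(c,s)
f=c["frame"];hsv=cv2.cvtColor(f,cv2.COLOR_RGB2HSV);S,V=hsv[...,1],hsv[...,2]
print("plate px",hsv[220,230],"bed px",hsv[255,250],"wood",hsv[100,250],"hole",hsv[160,351])
a=f[125:280,165:395,::-1];cv2.imwrite("pics/w2c.png",cv2.resize(a,None,fx=3.4,fy=3.4,interpolation=cv2.INTER_CUBIC))
E
```

```text
[561.8  58.5 229.5] [-0.137 -3.137 -0.   ] [-0.04  0.33  0.05  1.29  0.    0.05] [-0.018 -0.014 -0.01   0.002 -0.005 -0.005]
plate px [19 24 86] bed px [12 23 56] wood [ 16 122 144] hole [10 24 32]
```

View pics/w2c.png

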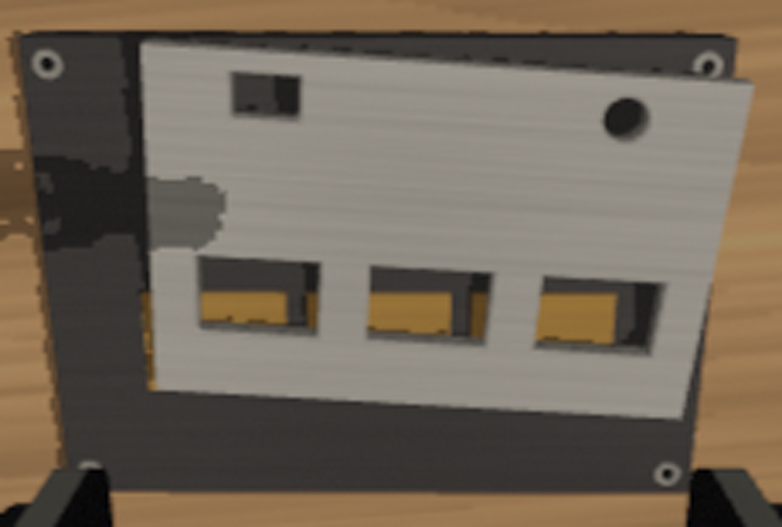

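```bash
cat > meas.py <<'E'
from h import *
import sys
def fitcorners(m,roi=None):
    cs,_=cv2.findContours(m.astype(np.uint8),cv2.RETR_CCOMP,cv2.CHAIN_APPROX_NONE)
    k=max(cs,key=cv2.contourArea)[:,0].astype(float)
    b=cv2.boxPoints(cv2.minAreaRect(k.astype(np.float32)))
    return k,b
def lines(k,corn):
    L=[]
    for i in range(4):
        a,b=corn[i],corn[(i+1)%4]; d=(b-a)/np.linalg.norm(b-a); n=np.array([-d[1],d[0]]);l=np.linalg.norm(b-a)
        u=(k-a)@d; v=(k-a)@n; s=(u>.1*l)&(u<.9*l)&(abs(v)<6)
        vx,vy,x,y=cv2.fitLine(k[s].astype(np.float32),cv2.DIST_HUBER,0,.01,.01).ravel(); L.append(np.cross([x,y,1],[x+vx,y+vy,1]))
    P=[np.cross(L[i-1],L[i]) for i in range(4)]
    return np.array([p[:2]/p[2] for p in P])
E
python3 - <<'E'
from meas import *
c=dict(np.load("w2.npz"));K=c["K"];R,t=camRt(c,c)
hsv=cv2.cvtColor(c["frame"],cv2.COLOR_RGB2HSV).astype(int);S,V=hsv[...,1],hsv[...,2]
box=np.zeros(S.shape,bool);box[125:290,165:395]=1
g=np.array([165,125.])
cc=lambda l:g+np.array(l)/3.4
# screws
hs=cc([[48,64],[708,66],[667,473]]);
Xs=ray(K,R,t,hs,20)[:,:2];print("screws",Xs.round(1).tolist())
ctr=(Xs[0]+Xs[2])/2; v=Xs[1]-Xs[0]
print("bed centre",ctr.round(1),"yaw",np.degrees(np.arctan2(v[1],v[0]))-90, "spacing",np.linalg.norm(v),np.linalg.norm(Xs[2]-Xs[1]))
m=(S<60)&(V<120)&box
pl=(S<60)&(V>75)&box
init=cc([[143,41],[752,80],[683,418],[155,390]])
cs,_=cv2.findContours(pl.astype(np.uint8),cv2.RETR_CCOMP,cv2.CHAIN_APPROX_NONE)
k=max(cs,key=cv2.contourArea)[:,0].astype(float)
C=lines(k,init)+.0;print("plate corners px",C.round(1).tolist())
X=ray(K,R,t,C,[45,45,28,28]);print(X.round(1).tolist());print("sides",np.linalg.norm(X-np.roll(X,-1,0),axis=1).round(1))
P=X[:,:2].mean(0);print("plate ctr",P)
for i,j in((0,1),(3,2)):
    v=X[j]-X[i];print("yaw",np.degrees(np.arctan2(v[1],v[0]))-90)
ho=cc([[626,119],[267,95]]);print("holes(top)",ray(K,R,t,ho,44)[:,:2].round(1).tolist())
# bed edges
bedc=cc([[18,35],[735,38],[690,490],[65,488]])
X=ray(K,R,t,bedc,20);print("bed corners",X.round(1).tolist(),X.mean(0))
E
```

```text
screws [[509.1, -59.2], [529.8, 169.6], [689.0, 155.0]]
bed centre [599.1  47.9] yaw -5.167689639078105 spacing 229.73859570764847 159.80758129612755
plate corners px [[206.3, 136.7], [385.6, 148.5], [365.0, 247.9], [210.9, 239.0]]
[[502.2, -19.3, 45.0], [532.0, 175.9, 45.0], [660.8, 158.0, 28.0], [630.9, -39.5, 28.0]]
sides [197.5 131.1 199.7 131.4]
plate ctr [581.46538491  68.78215996]
yaw -8.701665400397815
yaw -8.613229564994555
holes(top) [[541.4, 135.8], [523.3, 18.8]]
bed corners [[498.5, -67.6, 20.0], [521.1, 178.8, 20.0], [697.5, 164.2, 20.0], [674.8, -85.5, 20.0]] [597.97569904  47.49947716  20.        ]
```

The bed centre comes out at (599,48) with yaw -5.15°, and its screws are spaced 230×160. The plate is at (581.5,68.8) with yaw -8.65°, and its sides check at 198×131. In bed axes the plate needs about +19 mm away, 19 mm right and a +3.5° turn. I'll push right first, with shut fingers on the left edge near its middle.

Request:
send_rows:
  series:
    - {"grip":0,"tx":12,"ty":46,"tz":0,"ax":0,"ay":0,"az":0}
    - {"grip":0,"tx":25,"ty":92,"tz":0,"ax":0,"ay":0,"az":0}
    - {"grip":0,"tx":37,"ty":138,"tz":-20,"ax":0,"ay":0,"az":0}
    - {"grip":0,"tx":37,"ty":138,"tz":-65,"ax":0,"ay":0,"az":0}
    - {"grip":0,"tx":37,"ty":138,"tz":-110,"ax":0,"ay":0,"az":0}

```text
time_s: 2.95
tool_pos: [598.8, 196.7, 118.9]
ee_rot: [0.137, 3.138, 0.0]
wrist_force: [0.4, -0.0, -1.8]
grip_width: 0.15
```

```bash
cat > look.py <<'E'
from h import *
from rig import *
import sys
s=get_state();n=sys.argv[1];cam=sys.argv[2]
c=capture(cam);print(s["time_s"],np.round(s["tool_pos"],1),np.round(s["ee_rot"],3),"F",np.round(s["wrist_force"],1),"g",s["grip_width"])
f=c["frame"][:,:,::-1]
cv2.imwrite(f"pics/{n}.png",f);np.savez(n+".npz",tool_pos=s["tool_pos"],ee_rot=s["ee_rot"],**c)
E
python3 look.py w3 wrist
```

```text
2.95 [598.8 196.7 118.9] [0.137 3.138 0.   ] F [ 0.4 -0.  -1.8] g 0.15043211641753815
```

View pics/w3.png

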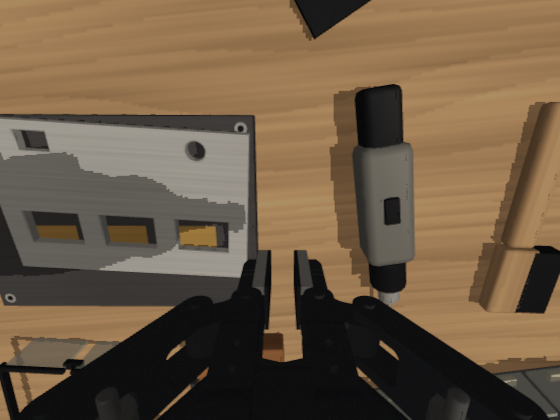

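```bash
python3 - <<'E'
from h import *
c=dict(np.load("w3.npz"));K=c["K"];R,t=camRt(c,c)
print(ray(K,R,t,[[356,180],[360,260],[372,300]],25).round(), proj(K,R,t,c["tool_pos"]), ray(K,R,t,[[250,150],[244,270]],[43,28]).round(1))
E
```

```text
[[579. 260.  25.]
 [654. 263.  25.]
 [698. 274.  25.]] [[282.02854253 265.00992356]] [[544.6 177.6  43. ]
 [652.9 157.4  28. ]]
```

Request:
send_rows:
  series:
    - {"grip":0,"tx":-2,"ty":0,"tz":-30,"ax":0,"ay":0,"az":0}
    - {"grip":0,"tx":-2,"ty":0,"tz":-60,"ax":0,"ay":0,"az":0}
    - {"grip":0,"tx":-2,"ty":0,"tz":-85,"ax":0,"ay":0,"az":0}
    - {"grip":0,"tx":-2,"ty":0,"tz":-92,"ax":0,"ay":0,"az":0}
    - {"grip":0,"tx":-2,"ty":0,"tz":-92,"ax":0,"ay":0,"az":0}

```text
time_s: 3.5
tool_pos: [593.0, 194.5, 19.9]
ee_rot: [-0.139, -3.128, 0.004]
wrist_force: [-0.4, 0.4, 0.9]
grip_width: 0.001
```

```bash
python3 look.py w4 wrist
```

```text
3.5 [593.  194.5  19.9] [-0.139 -3.128  0.004] F [-0.4  0.4  0.9] g 0.0006360487735692123
```

View pics/w4.png

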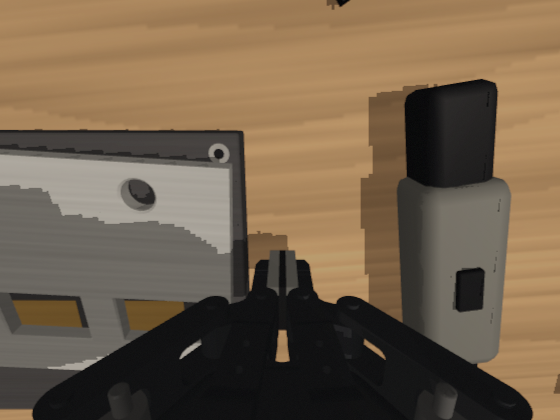

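Request:
send_rows:
  series:
    - {"grip":0,"tx":3,"ty":0,"tz":7,"ax":0,"ay":0,"az":0}
    - {"grip":0,"tx":3,"ty":0,"tz":7,"ax":0,"ay":0,"az":0}

```text
time_s: 3.75
tool_pos: [598.5, 194.9, 30.4]
ee_rot: [-0.14, -3.134, 0.002]
wrist_force: [-0.4, 0.7, -1.0]
grip_width: 0.002
```

Request:
send_rows:
  series:
    - {"grip":0,"tx":-2,"ty":-2,"tz":-3,"ax":0,"ay":0,"az":0}
    - {"grip":0,"tx":-2,"ty":-5,"tz":-3,"ax":0,"ay":0,"az":0}
    - {"grip":0,"tx":-2,"ty":-7,"tz":-3,"ax":0,"ay":0,"az":0}
    - {"grip":0,"tx":-2,"ty":-9,"tz":-3,"ax":0,"ay":0,"az":0}
    - {"grip":0,"tx":-2,"ty":-9,"tz":-3,"ax":0,"ay":0,"az":0}

```text
time_s: 4.25
tool_pos: [596.4, 185.6, 27.4]
ee_rot: [-0.14, -3.134, 0.002]
wrist_force: [-0.4, -0.2, -0.5]
grip_width: 0.001
```

```bash
python3 look.py w5 wrist
```

```text
4.25 [596.4 185.6  27.4] [-1.400e-01 -3.134e+00  2.000e-03] F [-0.4 -0.2 -0.5] g 0.0009710985724996796
```

View pics/w5.png

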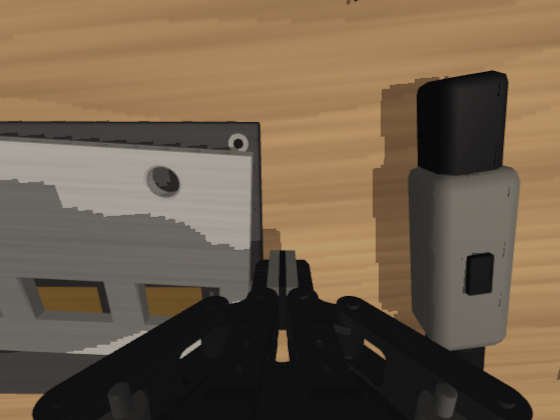

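Request:
send_rows:
  series:
    - {"grip":0,"tx":0,"ty":-2,"tz":0,"ax":0,"ay":0,"az":0}
    - {"grip":0,"tx":0,"ty":-4,"tz":0,"ax":0,"ay":0,"az":0}
    - {"grip":0,"tx":0,"ty":-6,"tz":0,"ax":0,"ay":0,"az":0}
    - {"grip":0,"tx":-1,"ty":-8,"tz":0,"ax":0,"ay":0,"az":0}
    - {"grip":0,"tx":-1,"ty":-10,"tz":0,"ax":0,"ay":0,"az":0}

```text
time_s: 4.8
tool_pos: [595.4, 175.7, 27.3]
ee_rot: [-0.14, -3.134, 0.001]
wrist_force: [0.0, 2.5, -0.7]
grip_width: 0.003
```

Request:
send_rows:
  series:
    - {"grip":0,"tx":0,"ty":-1,"tz":0,"ax":0,"ay":0,"az":0}
    - {"grip":0,"tx":0,"ty":-2,"tz":0,"ax":0,"ay":0,"az":0}
    - {"grip":0,"tx":0,"ty":-3,"tz":0,"ax":0,"ay":0,"az":0}
    - {"grip":0,"tx":0,"ty":-4,"tz":0,"ax":0,"ay":0,"az":0}
    - {"grip":0,"tx":-1,"ty":-5,"tz":0,"ax":0,"ay":0,"az":0}

```text
time_s: 5.3
tool_pos: [594.5, 170.7, 27.4]
ee_rot: [-0.14, -3.134, 0.001]
wrist_force: [0.9, 1.8, -0.2]
grip_width: 0.0
```

```bash
python3 look.py w6 wrist
```

```text
5.3 [594.5 170.7  27.4] [-1.400e-01 -3.134e+00  1.000e-03] F [ 0.9  1.8 -0.2] g 0.00026285025694938215
```

View pics/w6.png

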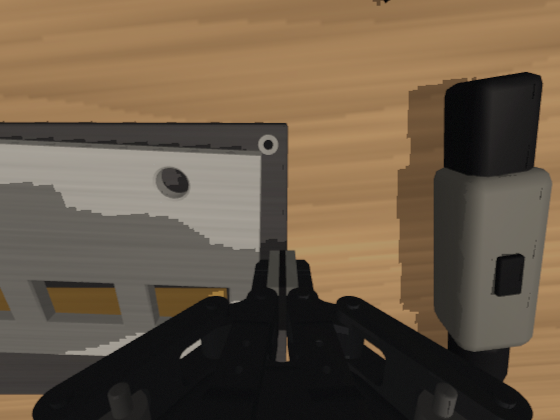

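```bash
cat >> h.py <<'E'
BC=np.array([599.,48.]);BY=np.radians(-5.15)
def bed(X):
    d=np.asarray(X)[...,:2]-BC;c,s=np.cos(BY),np.sin(BY);return np.c_[d[:,0]*c+d[:,1]*s,-d[:,0]*s+d[:,1]*c]
E
python3 - <<'E'
from h import *
for n,h,e,sc in (("w5",(163,181),[(255,157),(250,250)],(238,143)),("w6",(175,182),[(260,157),(257,250)],(268,145))):
    c=dict(np.load(n+".npz"));K=c["K"];R,t=camRt(c,c)
    X=ray(K,R,t,[h,*e,sc],[43.5,44,35,20]);print(n,bed(X).round(1).tolist())
print("screw expect",bed([[529.8,169.6]]))
E
```

```text
w5 [[-65.8, 84.2], [-76.6, 125.2], [-27.8, 120.5], [-79.9, 114.6]]
w6 [[-66.0, 74.4], [-77.2, 112.3], [-28.5, 109.0], [-79.6, 114.6]]
screw expect [[-79.83588558 114.89748202]]
```

Request:
send_rows:
  series:
    - {"grip":0,"tx":0,"ty":-1.5,"tz":0,"ax":0,"ay":0,"az":0}
    - {"grip":0,"tx":0,"ty":-3,"tz":0,"ax":0,"ay":0,"az":0}
    - {"grip":0,"tx":0,"ty":-5,"tz":0,"ax":0,"ay":0,"az":0}
    - {"grip":0,"tx":-1,"ty":-7,"tz":0,"ax":0,"ay":0,"az":0}
    - {"grip":0,"tx":-1,"ty":-9,"tz":0,"ax":0,"ay":0,"az":0}

```text
time_s: 5.85
tool_pos: [593.1, 161.3, 27.4]
ee_rot: [-0.14, -3.133, 0.002]
wrist_force: [0.2, 2.2, -0.7]
grip_width: 0.002
```

```bash
python3 look.py w7 wrist
```

```text
5.85 [593.1 161.3  27.4] [-1.400e-01 -3.133e+00  2.000e-03] F [ 0.2  2.2 -0.7] g 0.0015298599933077088
```

View pics/w7.png

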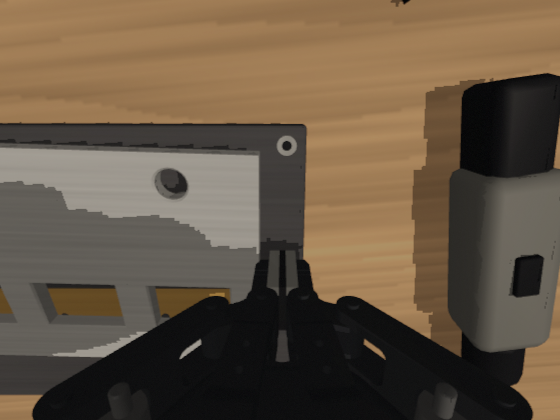

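Request:
send_rows:
  series:
    - {"grip":0,"tx":0,"ty":10,"tz":0,"ax":0,"ay":0,"az":0}
    - {"grip":0,"tx":0,"ty":15,"tz":30,"ax":0,"ay":0,"az":0}
    - {"grip":0,"tx":0,"ty":10,"tz":75,"ax":0,"ay":0,"az":0}
    - {"grip":0,"tx":-15,"ty":-15,"tz":115,"ax":0,"ay":0,"az":0}
    - {"grip":0,"tx":-30,"ty":-55,"tz":140,"ax":0,"ay":0,"az":0}

```text
time_s: 6.4
tool_pos: [563.6, 107.1, 170.0]
ee_rot: [-0.136, -3.137, 0.002]
wrist_force: [0.2, -0.7, -1.0]
grip_width: -0.002
```

Request:
send_rows:
  series:
    - {"grip":0,"tx":-5,"ty":-30,"tz":20,"ax":0,"ay":0,"az":0}
    - {"grip":0,"tx":-10,"ty":-50,"tz":40,"ax":0,"ay":0,"az":0}
    - {"grip":0,"tx":-10,"ty":-55,"tz":45,"ax":0,"ay":0,"az":0}
    - {"grip":0,"tx":-10,"ty":-55,"tz":45,"ax":0,"ay":0,"az":0}

```text
time_s: 6.8
tool_pos: [554.0, 52.0, 215.4]
ee_rot: [-0.138, -3.138, 0.002]
wrist_force: [0.3, 0.2, 0.6]
grip_width: -0.001
```

```bash
python3 look.py w8 wrist; python3 -c "
import cv2;a=cv2.imread('pics/w8.png')[110:300,150:410];cv2.imwrite('pics/w8c.png',cv2.resize(a,None,fx=3,fy=3,interpolation=cv2.INTER_CUBIC))"
```

```text
6.8 [554.   52.  215.4] [-1.380e-01 -3.138e+00  2.000e-03] F [0.3 0.2 0.6] g -0.0005197621545857765
```

View pics/w8c.png

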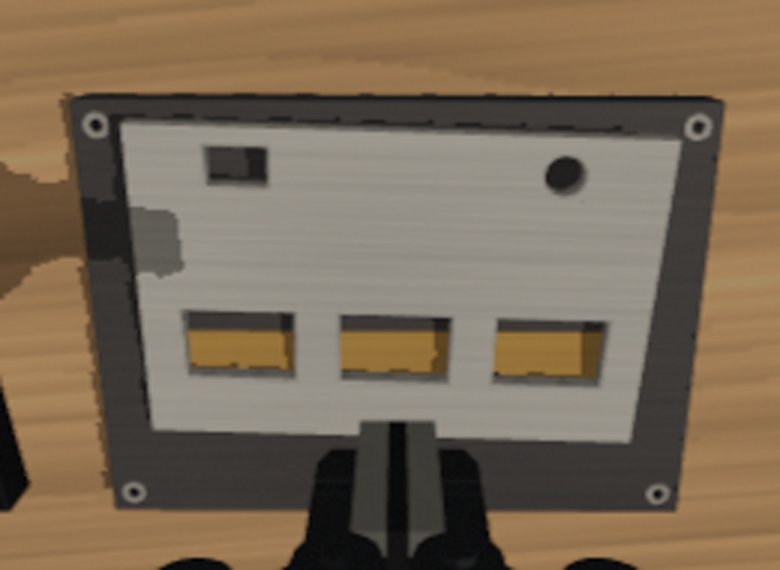

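```bash
cat > m8.py <<'E'
from meas import *
import sys
def run(n,g,sc,hs,init,zs,holes,hz):
    c=dict(np.load(n+".npz"));K=c["K"];R,t=camRt(c,c)
    g=np.array(g,float);cc=lambda l:g+np.array(l)/sc
    X=ray(K,R,t,cc(hs),20)[:,:2]; B=(X[0]+X[2])/2;B2=(X[1]+X[3])/2
    v=(X[1]-X[0]+X[2]-X[3]);by=np.arctan2(v[1],v[0])-np.pi/2
    print("bed",B.round(1),B2.round(1),np.degrees(by).round(2))
    import h; 
    B=(B+B2)/2
    def bd(P):
        d=P[:,:2]-B;co,s=np.cos(by),np.sin(by);return np.c_[d[:,0]*co+d[:,1]*s,-d[:,0]*s+d[:,1]*co]
    hsv=cv2.cvtColor(c["frame"],cv2.COLOR_RGB2HSV).astype(int);S,V=hsv[...,1],hsv[...,2]
    pl=(S<60)&(V>75)
    I=cc(init);m=np.zeros(S.shape,np.uint8);cv2.fillConvexPoly(m,cv2.convexHull((I+(I-I.mean(0))*.05).astype(np.int32)),1)
    pl=(pl&(m>0)).astype(np.uint8)
    cs,_=cv2.findContours(pl,cv2.RETR_CCOMP,cv2.CHAIN_APPROX_NONE)
    k=max(cs,key=cv2.contourArea)[:,0].astype(float)
    C=lines(k,I)
    P=ray(K,R,t,C,zs);Q=bd(P);print("plate px",C.round(1).tolist(),"sides",np.linalg.norm(P-np.roll(P,-1,0),axis=1).round(1));print("bed frame",Q.round(1).tolist(),"ctr",Q.mean(0).round(1))
    for i,j in((0,1),(3,2)):
        v=Q[j]-Q[i];print("rel yaw",(np.degrees(np.arctan2(v[1],v[0]))-90).round(2))
    print("holes",bd(ray(K,R,t,cc(holes),hz)).round(1).tolist())
E
python3 - <<'E'
from m8 import *
run("w8",(150,110),3,[[96,125],[698,127],[657,493],[134,492]],[[121,122],[682,139],[631,442],[151,430]],[45,45,28,28],[[566,175],[237,166]],44)
E
```

```text
bed [599.1  47.7] [599.3  47.8] -5.14
plate px [[189.9, 149.6], [377.2, 155.4], [359.5, 256.7], [200.5, 252.4]] sides [198.9 130.7 199.8 131. ]
bed frame [[-85.7, -97.7], [-80.0, 101.1], [49.5, 97.7], [44.1, -102.1]] ctr [-18.   -0.2]
rel yaw -1.65
rel yaw -1.56
holes [[-65.8, 61.2], [-68.8, -57.4]]
```

The plate is now centred laterally, at bed frame (-18,-0.2) with relative yaw -1.6°. Next I'll push the near edge with both fingers open. Open tips sit 13 mm behind the TCP, so TCP z≈12 puts the tips at about 25.

Request:
send_rows:
  series:
    - {"grip":1,"tx":-40,"ty":4,"tz":-20,"ax":0,"ay":0,"az":0}
    - {"grip":1,"tx":-62,"ty":5,"tz":-60,"ax":0,"ay":0,"az":0}
    - {"grip":1,"tx":-62,"ty":5,"tz":-100,"ax":0,"ay":0,"az":0}
    - {"grip":1,"tx":-62,"ty":5,"tz":-130,"ax":0,"ay":0,"az":0}
    - {"grip":1,"tx":-62,"ty":5,"tz":-150,"ax":0,"ay":0,"az":0}

```text
time_s: 7.35
tool_pos: [489.9, 58.9, 61.5]
ee_rot: [-0.134, -3.133, 0.001]
wrist_force: [1.3, -0.3, 0.5]
grip_width: 0.848
```

Request:
send_rows:
  series:
    - {"grip":1,"tx":0,"ty":0,"tz":0,"ax":0,"ay":0,"az":0}
    - {"grip":1,"tx":0,"ty":0,"tz":0,"ax":0,"ay":0,"az":0}

```text
time_s: 7.55
tool_pos: [489.2, 59.7, 60.8]
ee_rot: [-0.132, -3.13, 0.001]
wrist_force: [-0.0, 0.5, 0.0]
grip_width: 1.0
```

```bash
python3 look.py w9 wrist
```

```text
7.55 [489.2  59.7  60.8] [-1.32e-01 -3.13e+00  1.00e-03] F [-0.   0.5  0. ] g 1.0000892068668075
```

View pics/w9.png

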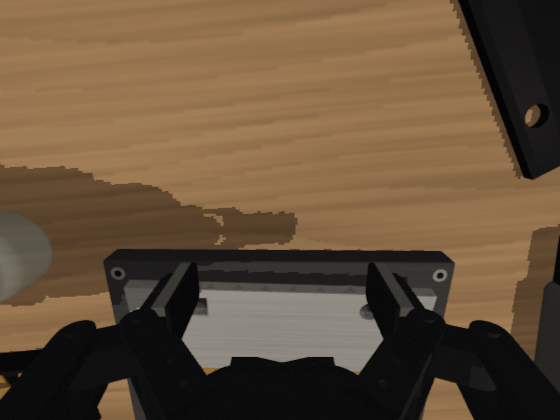

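Request:
send_rows:
  series:
    - {"grip":1,"tx":1,"ty":-2,"tz":-15,"ax":0,"ay":0,"az":0}
    - {"grip":1,"tx":1,"ty":-2,"tz":-30,"ax":0,"ay":0,"az":0}
    - {"grip":1,"tx":1,"ty":-2,"tz":-40,"ax":0,"ay":0,"az":0}
    - {"grip":1,"tx":1,"ty":-2,"tz":-47,"ax":0,"ay":0,"az":0}
    - {"grip":1,"tx":1,"ty":-2,"tz":-47,"ax":0,"ay":0,"az":0}

```text
time_s: 8.1
tool_pos: [490.9, 57.6, 14.4]
ee_rot: [-0.133, -3.132, 0.001]
wrist_force: [-0.1, 0.0, 0.2]
grip_width: 0.999
```

```bash
python3 look.py w10 wrist; python3 look.py t10 top;python3 look.py s10 scene;  python3 -c "
import cv2;a=cv2.imread('pics/s10.png')[180:285,205:330];cv2.imwrite('pics/s10c.png',cv2.resize(a,None,fx=5,fy=5,interpolation=cv2.INTER_CUBIC))"
```

```text
8.1 [490.9  57.6  14.4] [-1.330e-01 -3.132e+00  1.000e-03] F [-0.1  0.   0.2] g 0.9986811492546869
8.15 [491.1  57.6  14.8] [-1.330e-01 -3.132e+00  1.000e-03] F [ 0.5  0.3 -0.8] g 0.9995904233495161
8.2 [491.3  57.6  15.1] [-1.330e-01 -3.133e+00  1.000e-03] F [-0.7  0.1  0.7] g 1.0015941818545426
```

View pics/w10.png

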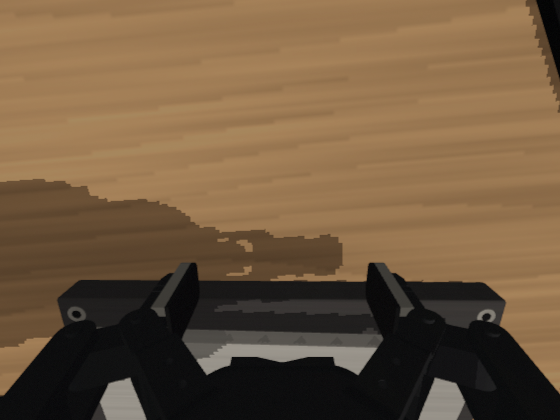

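View pics/s10c.png

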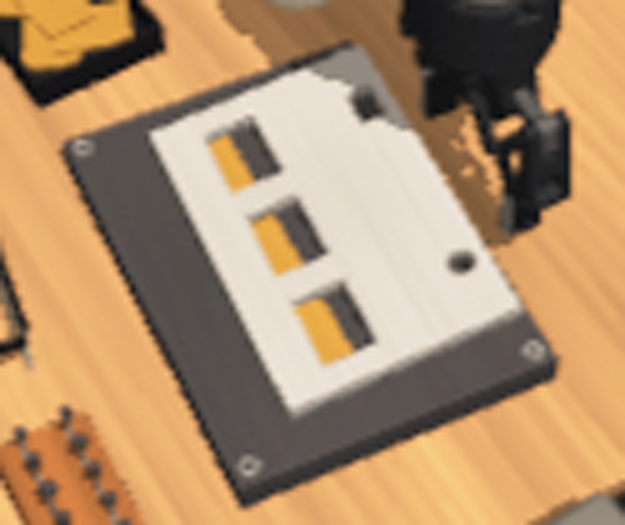

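Request:
send_rows:
  series:
    - {"grip":1,"tx":2,"ty":0,"tz":-3,"ax":0,"ay":0,"az":0}
    - {"grip":1,"tx":4,"ty":0,"tz":-3,"ax":0,"ay":0,"az":0}
    - {"grip":1,"tx":6,"ty":0,"tz":-3,"ax":0,"ay":0,"az":0}
    - {"grip":1,"tx":8,"ty":-1,"tz":-3,"ax":0,"ay":0,"az":0}
    - {"grip":1,"tx":10,"ty":-1,"tz":-3,"ax":0,"ay":0,"az":0}

```text
time_s: 8.75
tool_pos: [501.6, 56.4, 12.3]
ee_rot: [-0.133, -3.133, 0.001]
wrist_force: [-0.1, -0.2, 0.1]
grip_width: 0.999
```

Request:
send_rows:
  series:
    - {"grip":1,"tx":1.5,"ty":0,"tz":0,"ax":0,"ay":0,"az":0}
    - {"grip":1,"tx":3,"ty":0,"tz":0,"ax":0,"ay":0,"az":0}
    - {"grip":1,"tx":4.5,"ty":0,"tz":0,"ax":0,"ay":0,"az":0}
    - {"grip":1,"tx":6,"ty":-0.5,"tz":0,"ax":0,"ay":0,"az":0}
    - {"grip":1,"tx":7.5,"ty":-0.7,"tz":0,"ax":0,"ay":0,"az":0}

```text
time_s: 9.25
tool_pos: [509.0, 55.7, 12.1]
ee_rot: [-0.133, -3.133, 0.001]
wrist_force: [-0.8, 0.1, 0.0]
grip_width: 1.003
```

```bash
python3 look.py s11 scene;  python3 -c "
import cv2;a=cv2.imread('pics/s11.png')[180:285,205:330];cv2.imwrite('pics/s11c.png',cv2.resize(a,None,fx=5,fy=5,interpolation=cv2.INTER_CUBIC))"
```

```text
9.25 [509.   55.7  12.1] [-1.330e-01 -3.133e+00  1.000e-03] F [-0.8  0.1  0. ] g 1.0030314534399722
```

View pics/s11c.png

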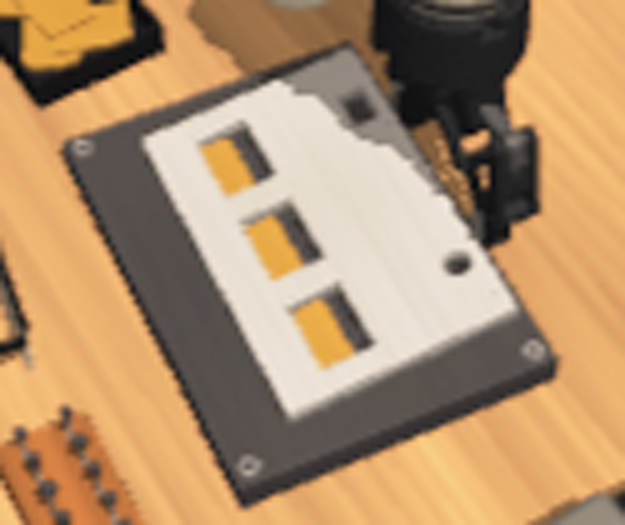

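Request:
send_rows:
  series:
    - {"grip":1,"tx":1.5,"ty":0,"tz":0,"ax":0,"ay":0,"az":0}
    - {"grip":1,"tx":3,"ty":0,"tz":0,"ax":0,"ay":0,"az":0}
    - {"grip":1,"tx":4.5,"ty":0,"tz":0,"ax":0,"ay":0,"az":0}
    - {"grip":1,"tx":6,"ty":-0.5,"tz":0,"ax":0,"ay":0,"az":0}
    - {"grip":1,"tx":7,"ty":-0.7,"tz":0,"ax":0,"ay":0,"az":0}

```text
time_s: 9.8
tool_pos: [516.5, 55.0, 12.2]
ee_rot: [-0.133, -3.133, 0.001]
wrist_force: [-1.2, -0.5, 0.2]
grip_width: 0.997
```

```bash
python3 look.py s12 scene;  python3 -c "
import cv2;a=cv2.imread('pics/s12.png')[180:285,205:330];cv2.imwrite('pics/s12c.png',cv2.resize(a,None,fx=5,fy=5,interpolation=cv2.INTER_CUBIC))"
```

```text
9.8 [516.5  55.   12.2] [-1.330e-01 -3.133e+00  1.000e-03] F [-1.2 -0.5  0.2] g 0.9969901523696247
```

View pics/s12c.png

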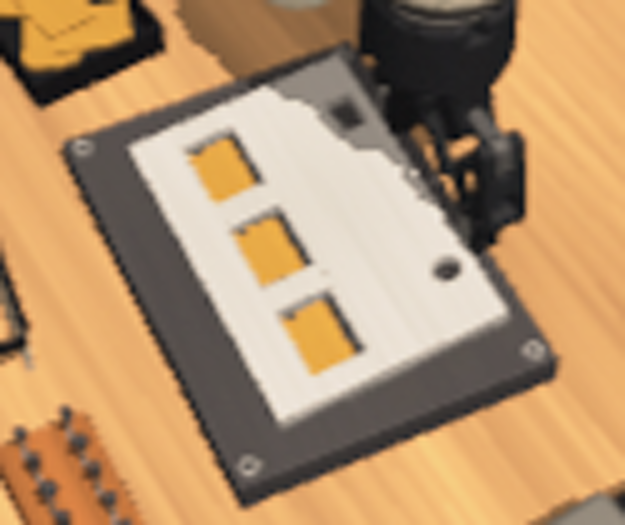

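Request:
send_rows:
  series:
    - {"grip":1,"tx":1,"ty":0,"tz":0,"ax":0,"ay":0,"az":0}
    - {"grip":1,"tx":2,"ty":0,"tz":0,"ax":0,"ay":0,"az":0}
    - {"grip":1,"tx":3,"ty":0,"tz":0,"ax":0,"ay":0,"az":0}
    - {"grip":1,"tx":4,"ty":-0.3,"tz":0,"ax":0,"ay":0,"az":0}
    - {"grip":1,"tx":5,"ty":-0.5,"tz":0,"ax":0,"ay":0,"az":0}

```text
time_s: 10.35
tool_pos: [521.9, 54.4, 12.3]
ee_rot: [-0.133, -3.134, 0.001]
wrist_force: [0.0, 0.7, 1.1]
grip_width: 1.005
```

```bash
python3 look.py s13 scene;  python3 -c "
import cv2;a=cv2.imread('pics/s13.png')[180:285,205:330];cv2.imwrite('pics/s13c.png',cv2.resize(a,None,fx=5,fy=5,interpolation=cv2.INTER_CUBIC))"
```

```text
10.35 [521.9  54.4  12.3] [-1.330e-01 -3.134e+00  1.000e-03] F [0.  0.7 1.1] g 1.0045449144475513
```

View pics/s13c.png

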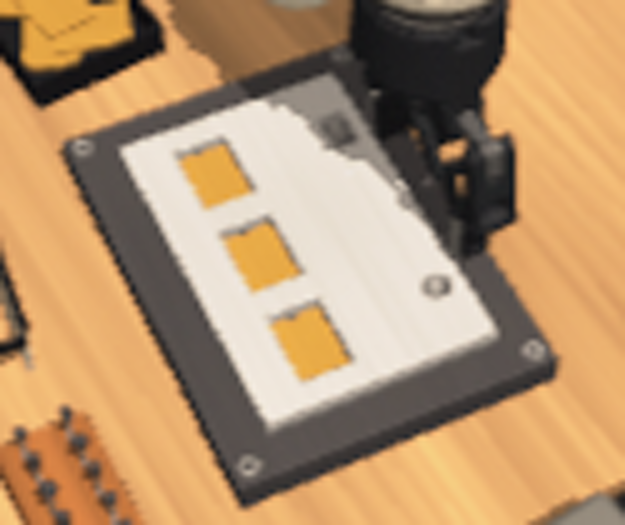

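The pin noses now show in both holes, so the plate seems to have dropped. I'll back off and check from above.

Request:
send_rows:
  series:
    - {"grip":1,"tx":-10,"ty":1,"tz":0,"ax":0,"ay":0,"az":0}
    - {"grip":1,"tx":-30,"ty":2,"tz":5,"ax":0,"ay":0,"az":0}
    - {"grip":1,"tx":-32,"ty":2,"tz":50,"ax":0,"ay":0,"az":0}
    - {"grip":0.5,"tx":-30,"ty":2,"tz":95,"ax":0,"ay":0,"az":0}
    - {"grip":0,"tx":-10,"ty":2,"tz":135,"ax":0,"ay":0,"az":0}

```text
time_s: 10.9
tool_pos: [509.7, 56.6, 149.4]
ee_rot: [-0.133, -3.133, 0.001]
wrist_force: [1.7, 0.5, 0.1]
grip_width: 0.69
```

Request:
send_rows:
  series:
    - {"grip":0,"tx":20,"ty":-2,"tz":35,"ax":0,"ay":0,"az":0}
    - {"grip":0,"tx":40,"ty":-4,"tz":65,"ax":0,"ay":0,"az":0}
    - {"grip":0,"tx":42,"ty":-4,"tz":68,"ax":0,"ay":0,"az":0}
    - {"grip":0,"tx":42,"ty":-4,"tz":68,"ax":0,"ay":0,"az":0}
    - {"grip":0,"tx":42,"ty":-4,"tz":68,"ax":0,"ay":0,"az":0}

```text
time_s: 11.4
tool_pos: [550.4, 52.7, 216.2]
ee_rot: [-0.133, -3.131, 0.001]
wrist_force: [0.3, -0.2, -0.6]
grip_width: 0.002
```

```bash
python3 look.py w14 wrist; python3 -c "
import cv2;a=cv2.imread('pics/w14.png')[110:300,150:410];cv2.imwrite('pics/w14c.png',cv2.resize(a,None,fx=3,fy=3,interpolation=cv2.INTER_CUBIC))"
```

```text
11.4 [550.4  52.7 216.2] [-1.330e-01 -3.131e+00  1.000e-03] F [ 0.3 -0.2 -0.6] g 0.0016069024436355121
```

View pics/w14c.png

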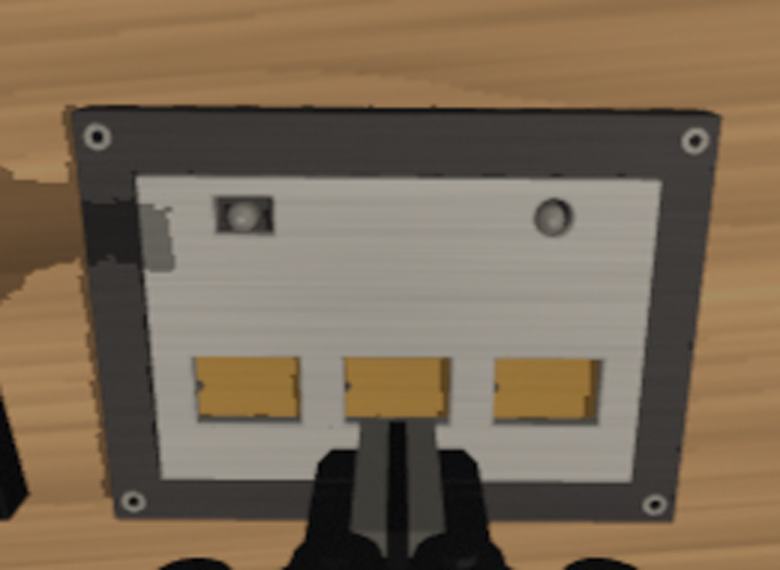

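```bash
python3 - <<'E'
from m8 import *
hs=[[97,137],[695,141],[654,505],[133,501]]
for zs,hz in (([28]*4,28),([33,33,28,28],33)):
  run("w14",(150,110),3,hs,[[136,177],[660,182],[630,481],[160,480]],zs,[[554,217],[245,215]],hz)
c=dict(np.load("w14.npz"));K=c["K"];R,t=camRt(c,c)
E
```

```text
bed [599.4  47.6] [599.3  47.8] -5.24
plate px [[195.5, 167.7], [370.3, 169.4], [359.8, 270.3], [203.5, 268.6]] sides [199.6 130.5 200.  130.2]
bed frame [[-67.5, -98.7], [-67.0, 100.9], [63.5, 100.6], [62.7, -99.4]] ctr [-2.1  0.8]
rel yaw -0.15
rel yaw -0.23
holes [[-51.6, 61.2], [-51.5, -58.1]]
bed [599.4  47.6] [599.3  47.8] -5.24
plate px [[195.5, 167.7], [370.3, 169.4], [359.8, 270.3], [203.5, 268.6]] sides [196.6 131.5 200.  131.2]
bed frame [[-68.5, -97.2], [-68.0, 99.4], [63.5, 100.6], [62.7, -99.4]] ctr [-2.6  0.8]
rel yaw -0.15
rel yaw -0.23
holes [[-52.8, 60.3], [-52.7, -57.2]]
```

Request:
send_rows:
  series:
    - {"grip":0,"tx":10,"ty":0,"tz":-40,"ax":0,"ay":0,"az":0}
    - {"grip":0,"tx":22,"ty":0,"tz":-80,"ax":0,"ay":0,"az":0}
    - {"grip":0,"tx":32,"ty":0,"tz":-115,"ax":0,"ay":0,"az":0}
    - {"grip":0,"tx":32,"ty":0,"tz":-130,"ax":0,"ay":0,"az":0}
    - {"grip":0,"tx":32,"ty":0,"tz":-135,"ax":0,"ay":0,"az":0}

```text
time_s: 11.95
tool_pos: [580.2, 52.9, 78.6]
ee_rot: [-0.132, -3.126, 0.001]
wrist_force: [-0.7, 0.4, 0.4]
grip_width: -0.002
```

Request:
send_rows:
  series:
    - {"grip":0,"tx":0,"ty":0,"tz":0,"ax":0,"ay":0,"az":0}
    - {"grip":0,"tx":0,"ty":0,"tz":0,"ax":0,"ay":0,"az":0}
    - {"grip":0,"tx":0,"ty":0,"tz":0,"ax":0,"ay":0,"az":0}

```text
time_s: 12.25
tool_pos: [580.5, 52.9, 79.6]
ee_rot: [-0.132, -3.127, 0.001]
wrist_force: [-0.5, -0.5, -0.4]
grip_width: -0.0
```

```bash
python3 look.py w15 wrist; python3 -c "
import cv2;a=cv2.imread('pics/w15.png')[90:270,140:410];cv2.imwrite('pics/w15c.png',cv2.resize(a,None,fx=2.9,fy=2.9,interpolation=cv2.INTER_CUBIC))"
```

```text
12.25 [580.5  52.9  79.6] [-1.320e-01 -3.127e+00  1.000e-03] F [-0.5 -0.5 -0.4] g -0.0003299817271130425
```

View pics/w15c.png

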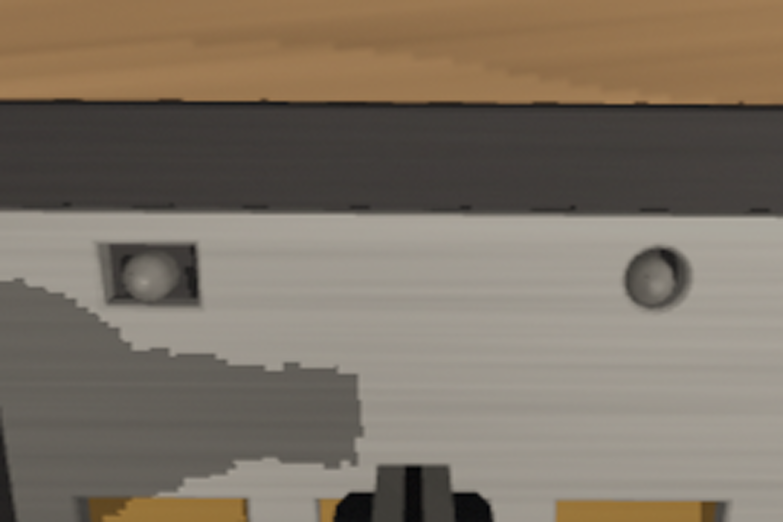

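The noses stand inside both holes, near their middles, and the gap shadow along the near edge is tiny. As a check I'll press down gently between the pins.

Request:
send_rows:
  series:
    - {"grip":0,"tx":-13,"ty":-1,"tz":-15,"ax":0,"ay":0,"az":0}
    - {"grip":0,"tx":-26,"ty":-1,"tz":-30,"ax":0,"ay":0,"az":0}
    - {"grip":0,"tx":-26,"ty":-1,"tz":-40,"ax":0,"ay":0,"az":0}
    - {"grip":0,"tx":-26,"ty":-1,"tz":-43,"ax":0,"ay":0,"az":0}
    - {"grip":0,"tx":-26,"ty":-1,"tz":-43,"ax":0,"ay":0,"az":0}

```text
time_s: 12.8
tool_pos: [555.4, 51.9, 36.7]
ee_rot: [-0.132, -3.128, 0.001]
wrist_force: [-0.3, -0.4, 0.4]
grip_width: 0.001
```

Request:
send_rows:
  series:
    - {"grip":0,"tx":0,"ty":0,"tz":0,"ax":0,"ay":0,"az":0}
    - {"grip":0,"tx":0,"ty":0,"tz":0,"ax":0,"ay":0,"az":0}

```text
time_s: 13.0
tool_pos: [556.2, 51.8, 37.2]
ee_rot: [-0.132, -3.129, 0.001]
wrist_force: [0.6, -0.0, 0.5]
grip_width: -0.001
```

Request:
send_rows:
  series:
    - {"grip":0,"tx":0,"ty":0,"tz":-2,"ax":0,"ay":0,"az":0}
    - {"grip":0,"tx":0,"ty":0,"tz":-4,"ax":0,"ay":0,"az":0}
    - {"grip":0,"tx":0,"ty":0,"tz":-6,"ax":0,"ay":0,"az":0}
    - {"grip":0,"tx":0,"ty":0,"tz":-7,"ax":0,"ay":0,"az":0}
    - {"grip":0,"tx":0,"ty":0,"tz":-7.5,"ax":0,"ay":0,"az":0}

```text
time_s: 13.5
tool_pos: [556.1, 51.8, 29.5]
ee_rot: [-0.132, -3.129, 0.001]
wrist_force: [-0.9, 0.4, -0.3]
grip_width: 0.001
```

Request:
send_rows:
  series:
    - {"grip":0,"tx":0,"ty":0,"tz":-0.5,"ax":0,"ay":0,"az":0}
    - {"grip":0,"tx":0,"ty":0,"tz":-1,"ax":0,"ay":0,"az":0}

```text
time_s: 13.7
tool_pos: [556.1, 51.8, 28.5]
ee_rot: [-0.132, -3.129, 0.001]
wrist_force: [0.0, -0.4, -0.4]
grip_width: -0.001
```

Request:
send_rows:
  series:
    - {"grip":0,"tx":0,"ty":0,"tz":-0.3,"ax":0,"ay":0,"az":0}
    - {"grip":0,"tx":0,"ty":0,"tz":-0.6,"ax":0,"ay":0,"az":0}

```text
time_s: 13.9
tool_pos: [556.1, 51.8, 28.0]
ee_rot: [-0.132, -3.129, 0.001]
wrist_force: [-2.5, -0.0, 7.9]
grip_width: -0.006
```

Contact comes at z = 28.0 with 7.9 N, which is exactly bed 20 + plate 8, so the plate is down flat. I'll lift off and take a last look.

Request:
send_rows:
  series:
    - {"grip":0,"tx":0,"ty":0,"tz":3,"ax":0,"ay":0,"az":0}
    - {"grip":0,"tx":0,"ty":0,"tz":30,"ax":0,"ay":0,"az":0}
    - {"grip":0,"tx":0,"ty":0,"tz":75,"ax":0,"ay":0,"az":0}
    - {"grip":0,"tx":0,"ty":0,"tz":120,"ax":0,"ay":0,"az":0}
    - {"grip":0,"tx":0,"ty":0,"tz":160,"ax":0,"ay":0,"az":0}

```text
time_s: 14.4
tool_pos: [556.0, 51.8, 190.5]
ee_rot: [-0.132, -3.13, 0.001]
wrist_force: [1.3, -0.0, -0.4]
grip_width: 0.003
```

Request:
send_rows:
  series:
    - {"grip":0,"tx":0,"ty":0,"tz":20,"ax":0,"ay":0,"az":0}
    - {"grip":0,"tx":0,"ty":0,"tz":20,"ax":0,"ay":0,"az":0}
    - {"grip":0,"tx":0,"ty":0,"tz":20,"ax":0,"ay":0,"az":0}
    - {"grip":0,"tx":0,"ty":0,"tz":20,"ax":0,"ay":0,"az":0}

```text
time_s: 14.8
tool_pos: [555.4, 51.9, 209.5]
ee_rot: [-0.132, -3.128, 0.001]
wrist_force: [1.0, -0.9, -0.6]
grip_width: -0.001
```

```bash
python3 look.py w16 wrist; python3 look.py s16 scene; python3 -c "
import cv2,numpy as np;a=cv2.imread('pics/w16.png')[110:300,150:410];b=cv2.imread('pics/s16.png')[180:285,205:330]
a=cv2.resize(a,(400,292));b=cv2.resize(b,(400,336),interpolation=cv2.INTER_CUBIC)
o=np.zeros((336,800,3),np.uint8);o[:292,:400]=a;o[:,400:]=b;cv2.imwrite('pics/f16.png',o)"
```

```text
14.8 [555.4  51.9 209.5] [-1.320e-01 -3.128e+00  1.000e-03] F [ 1.  -0.9 -0.6] g -0.0013192973694622042
14.85 [555.4  51.9 209.4] [-1.320e-01 -3.128e+00  1.000e-03] F [-0.2 -0.5 -0.7] g 0.0004950003444694597
```

View pics/f16.png

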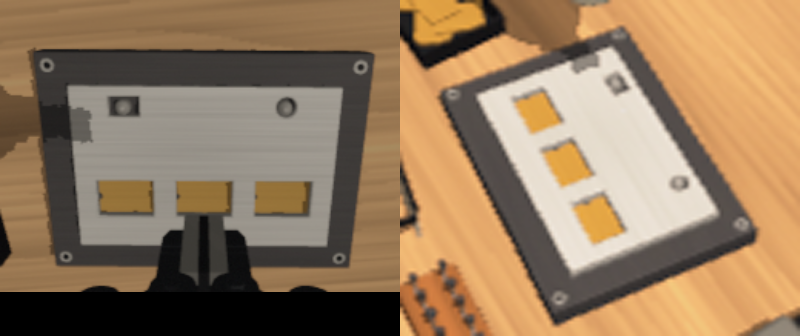

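View pics/s16.png

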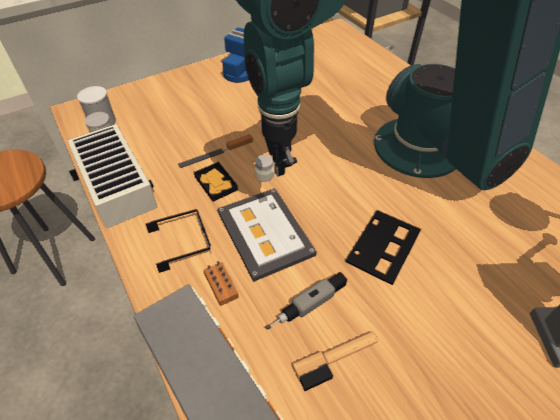

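In the last pictures both pin noses stand in their holes, the border is even all round and brass fills the windows. The other things are where they were, and the fingers are clear of everything. Handing in.

```bash
python3 -c "
from rig import *
print(close_job())"
```

```text
the job is handed in; nothing more can be done
None
```

The guide plate is home on both pins and flat on the bed, and I handed the job in at about 15 s of the 72 s. No verdict was reported.

**What I did:** I nudged the plate right with shut fingertips on its left edge (force readings 1.8 to 2.5 N). Then I pushed its near edge forward with both open fingertips (1.2 N or less) until it dropped over the pins. I pressed once between the pins as a check.

**Last checks:**
- **Flatness:** the press met the plate at z = 28.0 mm with 7.9 N, which matches bed 20 mm plus plate 8 mm. The near edge measured 199.6 mm at that height, against 200 mm.
- **Fit:** both pin noses show inside their holes, brass fills the three windows, and the plate's yaw to the bed is about -0.2°.
- **Surroundings:** the other things on the bench look unmoved in the scene picture, and the gripper was clear of everything at the end.

**One disagreement:** the camera put the plate centre about 2.1 mm short and 0.8 mm left of the bed's centre. A seated plate can be off by only about 1.5 mm, so I took this as measurement error; calibration is good to about 2 mm.

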